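# Load a lithium cell into a spring-loaded charger bay

## Robot

A 7-joint arm with a two-finger parallel gripper is mounted at the origin on a cart in front of the work surface, level with it; the furniture and walls round the work are solid. World frame = base frame: x ahead of the robot, y to its left, z up, the work surface at z = 0. Lengths are in m, angles in rad, forces in N, time in s.
With the tool pointing down it reaches from about 0.4 to 0.875 m from the base axis. Payload 6.5 kg.
Tool frame: the origin (TCP) lies midway between the tips of the shut fingers; the grasp point (between the pads) lies 19 mm behind it; z points along the fingers, y is the line along which they close (so a half turn about z gives the same grasp; the last joint's range is limited). The gripper opens to 85 mm and grips with 20 to 120 N. Pads are 22 mm wide; open, the fingers measure 114 mm over their backs; the gripper's body (76 mm by 85 mm) begins 54 mm behind the grasp point. The pads swing forward as they close: fully open they stand 13 mm farther back than shut.
Start: joints at [1.25, 0.536, -0.004, 1.538, 0.003, 1.067, -0.071], TCP at [0.164, -0.629, 0.231] pointing down, gripper open.
Joint ranges: [-2.7, 2.7], [-0.37, 2.16], [-1.27, 1.26], [0.24, 2.4], [-1.31, 4.45], [0.19, 1.91], [-2.76, 2.76]. Speed limits (rad/s): [2.39, 2.39, 3.14, 3.14, 3.14, 3.14, 3.14].

## Interface

Orientations are given as a unit quaternion [w, x, y, z].
In Python, from rig import readout, grab_frame, workorder gives the robot as it stands. The module is installed in compiled form; this text tells all that it offers.
- The arm moves only by the tool apply_moves, never from a script. Its argument "commands" is a list of rows, each a list of 6 numbers: the shift along the tool's x, y, z normalised to -1 to 1, where 1 is 0.4 m, then the turn, a rotation vector about the tool's x, y, z normalised to -1 to 1, where 1 is 0.5 rad. A call has 1 to 5 rows; each row shifts and turns the commanded pose from where the row before left it, along the tool's axes as they then stand; what a row does not reach is not made up. A row lasts 1/8 s, in which the tool goes at most 62.5 mm and 10.7 degrees, less where a joint would pass 70% of its speed; a pose out of reach is approached as far as the arm can. A call with a number of a shift or a turn outside -1 to 1 is refused whole. A call with a gripper value outside its range is refused whole. "hand" is the opening, from 0 (shut) to 1 (fully open), set as the call begins (left out, the last holds). The fingers move at their own pace and stop on an object; the grip force is fixed at half the most. Time passes only in rows, so rows that do not move let the fingers close. It gives the time, the measured TCP pose, the force, the opening and the grip force at its end, in the units of the state.
- readout.observe(): the state, without advancing time (a new reading comes with each control period).
- grab_frame(name): name is "side" or "top"; returns a dict with "frame" (400x640x3 uint8, red, green, blue), "vfov" (degrees; the focal length in pixels is half the picture's height over the tangent of half this angle, whatever the lens; pixels are square), "cx", "cy" (the principal point, pixels), "dist_coeffs" ([k1, k2, p1, p2, k3] as OpenCV has them; the pictures are not rectified), "origin" and "attitude" of the camera in the world. Camera axes: x right, y down, z forward; pixel columns grow to the right and rows downward; lengths in m; the calibration is good to about 2 mm. A picture is of the moment at which its call begins. There is no depth.
- workorder.sign_off(): hands the job in; it is judged then, once.
The state is a dict: "time_s": time; "q": joint angles; "qd": joint speeds; "tau": joint torques, N m; "eef_pos": TCP position; "tcp_rot": TCP orientation; "force": force on the tool from outside, world axes, zero at the start; "torque": the same for the moment, N m; "grip_width": finger opening in m; "finger_force": force on a finger pad.
Only numpy, scipy, OpenCV 4.12 (cv2) and the standard library are available. Lean on these libraries where they do the work, as an engineer would, in place of code of your own. Each camera call takes 0.05 s, during which the arm holds its last target. There are 200 camera calls.

## Task

Take the lithium cell from its rest and load it into the bench charger: hold it tilted with the button end raised, slide its flat end under the hood, push the spring contact back with it while it is still tilted, then tip the button end down behind the lip of the end wall. Ease it back with the spring until the button rests on the end wall under the lip, and leave the cell lying flat in the bay. Work gently: do not drive the spring contact against its stop, do not let the cell snap back, and leave the other things where they stand.

Things in the scene. Friction and masses are not known exactly. Their poses are not given: they have to be found in the camera images.
- cell_center (a point): Centre of the lithium cell's can: plain grey cylinder, 21 mm in diameter, 70 mm long, about 70 g, lying in its rest at the start with its centre 36.5 mm above the desk. x runs along the cell to the button end, z is up as it lies at the start. The +x end face carries a button, 6 mm in diameter, 4.5 mm long; the -x end face is flat. Grip it across its diameter (along y) at mid-length from above.
- cell_flat_end (a point): Centre of the cell's flat end face, 35 mm from the cell's centre; axes as for the cell's centre.
- cell_button (a point): Tip of the cell's button, 39.5 mm from the cell's centre; axes as for the cell's centre.
- cell_rest: Fixed black rest under the cell at the start: foot 90 x 48 x 6 mm, two ribs 10 mm thick, 30 mm either side of its middle, carry the cell's underside at 26 mm height; horns on the ribs rise 8 mm beside the cell. Between the ribs 50 mm are free for fingers. Origin under its centre on the desk, x along the cell toward its button.
- charger: Fixed bench charger on the desk. Origin under the centre of its black base plate (176 x 64 x 8 mm); x along the bay from the spring end to the end wall, z up. The grey bay on the base may be clamped up to 7 mm either way along x from its middle place; this shift is in no reading, so find it by touch. All x given are for the middle place and move with the shift.
- bay_middle (a point): Where the loaded cell's centre lies if the bay is in its middle place: on the charger's axis, 36.5 mm above the desk; axes as the charger's. The bay's floor is 26 mm above the desk. From x = -22 to +30 mm it is only a spine 14 mm wide, so fingers pass down on both sides to the base plate (8 mm high). Loaded, the spring presses the cell on the end wall with about 6 N.
- spring_end (a point): Front of the spring contact at rest (bay in its middle place; 32 mm from bay_middle; axes as the charger's). A dome of 6 mm radius, standing 5 mm out of a plate, faces +x, is pushed toward -x: 3 N at first touch, 0.9 N more per mm, hard stop at 9.5 mm (11.5 N). Loaded, it is 3 mm in. The point itself does not follow the plate. Over 15 N on it harms it.
- bay_hood (a point): Middle of the front edge of the hood's underside (bay in its middle place), 2 mm in front of the resting dome and 28 mm above the bay's floor; hood 4 mm thick. A cell tilted 18 to 24 degrees, button end up, lower edge at the floor, slides in under it; side walls 25 mm apart, flared guides reach 9 mm farther toward +x. Axes as the charger's.
- end_wall (a point): Middle of the end wall's face that the button rests on (bay in its middle place; 39.5 mm from bay_middle; axes as the charger's). A lip 14.5 to 17.5 mm above the bay's floor reaches 3.5 mm over the button. To tip past it the cell must press the spring in 7 mm or more (9.3 N). Blocks 3.5 mm high, 18.6 mm apart, centre the button end. Wall 17 mm wide; brass posts behind it.
- steel_sleeve: Bystander, loose: standing turned sleeve, 24 mm in diameter, 52 mm high; origin under its centre. Not to be moved.
- glue_bottle: Bystander, loose: standing small glue bottle with a pointed cap, 32 mm in diameter, 85 mm high; origin under its centre. Not to be moved.
- spool: Bystander, loose: dark spool wheel lying flat, 26 mm in diameter, 14 mm high; origin under its centre. Not to be moved.
- steel_gear: Bystander, loose: small bevel gear with hub, 24 mm in diameter, 14 mm high; origin under its centre. Not to be moved.
- grey_bin: Bystander, loose: small tapered parts bin, 56 x 64 x 44 mm; origin under its centre. Not to be moved.
- spray_bottle: Bystander, loose: standing pocket spray bottle, 24 mm in diameter, 77 mm high; origin under its centre. Not to be moved.
Not all that is in view belongs to the job. What is shaped like the part that bears cell_center but green is not meant.

How it is judged:
On the way:
1. The cell, still tilted with its button end up by 6 degrees or more, presses the spring contact back with its flat end under the hood (5 N or more on the charger) (contact force between cell and charger above 5 N and angle between cell_center's own x axis and vertical between 0.9 and 1.466 rad and x of cell_flat_end in the frame of charger below -0.018 m and z of cell_flat_end in the frame of charger between 0.028 and 0.046 m and y of cell_flat_end in the frame of charger between -0.006 and 0.006 m), for 0.1 s.
At the end, for the whole second after the job is handed in: The cell lies in the bay at rest and released, button toward the end wall, held between spring contact and end wall (over 3 N on the charger): its centre within 9.5 mm lengthwise and 4 mm sideways of the charger's middle and 34 to 41 mm above the desk, its axis along the bay within 0.12 rad (x of cell_center in the frame of charger between -0.0095 and 0.0095 m and y of cell_center in the frame of charger between -0.004 and 0.004 m and z of cell_center in the frame of charger between 0.034 and 0.041 m and angle between the x axis of cell_center and the x axis of charger, either way round below 0.12 rad and x of cell_button in the frame of charger above 0.025 m and linear speed of cell below 0.01 m/s and contact force between cell and charger above 3 N); the robot touches nothing.
It fails at once if The spring contact is driven against its stop: the cell presses on it with more than 15 N (contact force between spring_plate and cell above 15 N).
It fails at once if The charger is pushed or struck with more than 28 N in all (contact force between charger and anything else above 28 N).
It fails at once if One of the loose bystanders is moved by more than 20 mm (distance of any of steel_sleeve, glue_bottle, spool, steel_gear, grey_bin, spray_bottle from where it was at the start of the episode above 0.02 m).
It also fails if it takes over 56 s, if anything falls off the work surface, if the arm or the gripper's body presses on something with over 40 N, if the wrist force passes 120 N, or if a joint passes its speed limit or range.

## Working session

There is one attempt and no reset: what is moved stays moved. The work goes in short steps, Python scripts to look and compute and a tool call to move; the robot and the scene stay as the last step left them, time stands still between calls to the robot, and variables do not carry over. Pictures are saved under pics/ and viewed, at most 10 in all, crops included, and the job is handed in when it is done.

Besides the shell and the picture viewer there is one more tool, called after "Request:" as a command line: name --pt "numbers of a row" for each row, then --argument value for the rest. apply_moves: Moves the arm, as the interface text tells. Scaled input: -1 to 1 covers 0.4 m each way for a shift and 0.5 rad each way for a turn. Its arguments: {"type":"object","properties":{"commands":{"type":"array","items":{"type":"array","items":{"type":"number","minimum":-1,"maximum":1}}},"hand":{"type":"number"}},"required":["commands"]}

```bash
mkdir -p pics; python3 - <<'E'
from rig import readout, grab_frame
import cv2
for n in("side","top"):
    f=grab_frame(n); cv2.imwrite(f"pics/{n}0.png",f["frame"][:,:,::-1])
    print({k:v for k,v in f.items() if k!="frame"})
s=readout.observe();print(s)
E
```

```text
{'vfov': 56.218096252317544, 'cx': 325.7433131578155, 'cy': 202.60024561643874, 'dist_coeffs': array([0.03132014, 0.        , 0.        , 0.        , 0.        ]), 'origin': array([ 0.22461378, -0.69402508,  0.75241963]), 'attitude': array([-0.37799747,  0.89318619, -0.22648355,  0.08967468])}
{'vfov': 49.42303878648431, 'cx': 317.9408418324394, 'cy': 191.38693371177828, 'dist_coeffs': array([0.00764614, 0.        , 0.        , 0.        , 0.        ]), 'origin': array([ 0.45431292, -0.07111515,  1.35052104]), 'attitude': array([ 0.03197291, -0.70124333,  0.71166273, -0.02777919])}
{'time_s': 0.1, 'q': array([ 1.24975532,  0.53714298, -0.00443067,  1.53875318,  0.00258497,
        1.06733818, -0.0712052 ]), 'qd': array([-1.52270006e-04, -1.21958738e-03,  5.32242495e-05, -2.95167136e-03,
       -7.33157788e-04, -1.44101125e-03,  8.08376919e-04]), 'tau': array([ 1.90419247e-03, -5.84575903e+01,  1.05194706e+00, -2.59780365e+01,
        1.27163695e-02,  4.68428596e-03,  1.86343289e-05]), 'eef_pos': array([ 0.16369911, -0.62845205,  0.23047497]), 'tcp_rot': array([-8.02368156e-04,  9.91889326e-01,  1.27101908e-01, -1.59016917e-04]), 'force': array([ 0.41141966, -0.18807268,  0.20283014]), 'torque': array([-0.01588118,  0.02048282, -0.02988584]), 'finger_force': 0.0, 'grip_width': 0.08540404868448605}
```

View pics/top0.png

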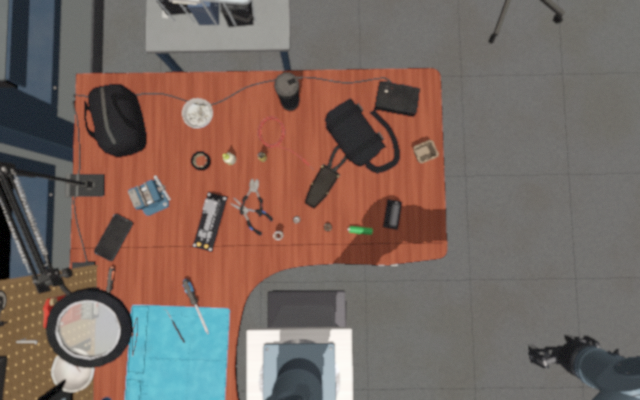

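View pics/side0.png

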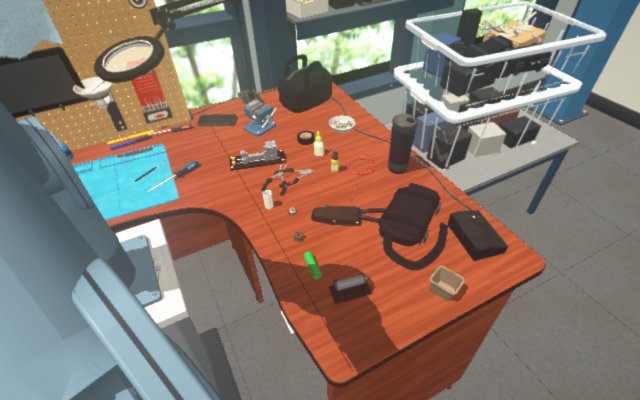

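The top view shows the cell in its rest near (393,213), the charger near (209,221) and a green look-alike at (360,230). In the side view they are at (350,288), (258,155) and (313,265). The grey cell in the black rest fits the description, and the green one is the decoy. I'll confirm in enlarged crops.

```bash
cat > h.py <<'E'
import numpy as np, cv2
from scipy.spatial.transform import Rotation as R
from rig import readout, grab_frame
def rot(q): return R.from_quat([q[1],q[2],q[3],q[0]])
def K(f):
    h=f["frame"].shape[0]; fl=h/2/np.tan(np.radians(f["vfov"]/2))
    return np.array([[fl,0,f["cx"]],[0,fl,f["cy"]],[0,0,1]])
def p2w(f,uv,z):
    n=cv2.undistortPoints(np.array([[uv]],float),K(f),f["dist_coeffs"])[0,0]
    d=rot(f["attitude"]).apply([n[0],n[1],1]); o=f["origin"]
    return o+d*(z-o[2])/d[2]
def w2p(f,P):
    Rm=rot(f["attitude"]).inv(); P=np.atleast_2d(np.array(P,float))
    return cv2.projectPoints(Rm.apply(P-f["origin"]),np.zeros(3),np.zeros(3),K(f),f["dist_coeffs"])[0][:,0]
def crop(f,u,v,w,h,s): return cv2.resize(f["frame"][v:v+h,u:u+w,::-1],None,fx=s,fy=s,interpolation=cv2.INTER_CUBIC)
E
python3 - <<'E'
from h import *
s=grab_frame("side");t=grab_frame("top")
a=np.hstack([crop(t,180,185,66,72,6),crop(t,350,185,66,72,6)])
b=np.hstack([crop(s,222,130,80,50,5),crop(s,300,245,80,60,5)[:250]])
cv2.imwrite("pics/topc.png",a);cv2.imwrite("pics/sidec.png",b)
E
```

```text
(no output)
```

View pics/topc.png

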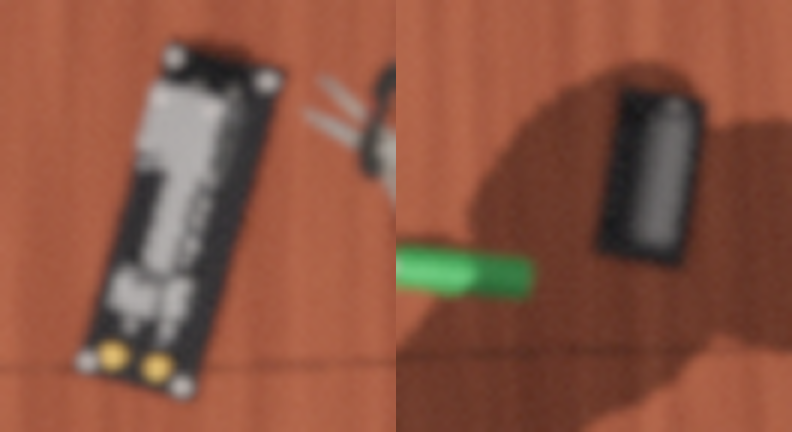

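View pics/sidec.png

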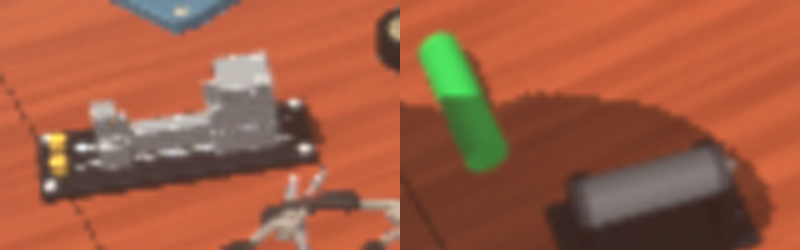

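```bash
python3 - <<'E'
from h import *
s=grab_frame("side");t=grab_frame("top")
T1=lambda a,b:(180+a/6-.4,185+b/6-.4); T2=lambda a,b:(350+(a-396)/6-.4,185+b/6-.4)
S1=lambda a,b:(222+a/5-.4,130+b/5-.4); S2=lambda a,b:(300+(a-400)/5-.4,245+b/5-.4)
c=np.array([p2w(t,T1(*x),.008)[:2] for x in[(165,40),(285,70),(78,372),(195,400)]])
print("charger corners",c,"mean",c.mean(0))
print("len",np.linalg.norm(c[0]-c[2]),np.linalg.norm(c[1]-c[3]),"wid",np.linalg.norm(c[0]-c[1]),np.linalg.norm(c[2]-c[3]))
d=(c[2]+c[3]-c[0]-c[1])/2;print("yaw",np.arctan2(d[1],d[0]))
for n,x in dict(p1=(113,357),p2=(157,368)).items(): print(n,p2w(t,T1(*x),.03))
cs=np.array([p2w(s,S1(*x),.008)[:2] for x in[(318,160),(45,200),(40,140)]]);print("side corners (near far-x, near endwall, endwall far)",cs)
b=p2w(t,T2(678,102),.0365);f=p2w(t,T2(652,250),.0365);print("cell top btn,flat",b,f,np.linalg.norm(b-f),np.arctan2(*(b-f)[1::-1]))
bs=p2w(s,S2(733,163),.0365);fs=p2w(s,S2(583,205),.0365);print("side",bs,fs,np.arctan2(*(bs-fs)[1::-1]))
r=np.array([p2w(t,T2(*x),.006)[:2] for x in[(617,88),(707,98),(596,250),(684,268)]]);print("rest",r,r.mean(0))
q=readout.observe();print(rot(q['tcp_rot']).as_matrix())
E
```

```text
charger corners [[0.57366529 0.28003653]
 [0.55717106 0.21787417]
 [0.40377432 0.32333669]
 [0.38868055 0.26333385]] mean [0.48082281 0.27114531]
len 0.17532211915453544 0.17451543495186786 wid 0.06431344112015577 0.061872146237609234
yaw 2.8850648900696823
p1 [0.41184337 0.29931429 0.03      ]
p2 [0.40601598 0.27709953 0.03      ]
side corners (near far-x, near endwall, endwall far) [[0.55300923 0.21168321]
 [0.38656621 0.25729708]
 [0.40299198 0.31840353]]
cell top btn,flat [ 0.53113909 -0.30151827  0.0365    ] [ 0.45700006 -0.28627845  0.0365    ] 0.07568914725481066 -0.20273338880241054
side [ 0.53037115 -0.30108624  0.0365    ] [ 0.45975541 -0.28791854  0.0365    ] -0.18435253723361752
rest [[ 0.5406214  -0.27565766]
 [ 0.53476671 -0.32185671]
 [ 0.45747304 -0.26257051]
 [ 0.44762939 -0.30739073]] [ 0.49512263 -0.2918689 ]
[[ 9.67713516e-01  2.52052605e-01 -1.89600162e-04]
 [ 2.52052670e-01 -9.67713391e-01  4.95224131e-04]
 [-5.86560831e-05 -5.27024312e-04 -9.99999859e-01]]
```

The crops confirm it. The grey cell in the black rest has its button (small light spot, top crop (678,102)) pointing away from the robot. The charger's hood is at the far end and its brass posts at the near end. The measured sizes match the given ones. Next I plan the approach above the cell.

```bash
cat >> h.py <<'E'
def pose(p,yaw,tilt=0.):
    """tool x along yaw (button way), z down; tilt raises tool x"""
    x=np.array([np.cos(yaw),np.sin(yaw),0]); up=np.array([0,0,1.])
    X=np.cos(tilt)*x+np.sin(tilt)*up; Z=np.sin(tilt)*x-np.cos(tilt)*up
    return np.array(p,float),R.from_matrix(np.c_[X,np.cross(Z,X),Z])
def plan(tgt,n,start=None):
    if start is None:
        s=readout.observe(); start=(s["eef_pos"],rot(s["tcp_rot"]))
    p0,r0=start; p1,r1=tgt; rv=(r0.inv()*r1).as_rotvec(); out=[]
    for i in range(n):
        r=r0*R.from_rotvec(rv*i/n)
        out.append(np.r_[r.inv().apply((p1-p0)/n)/.4,rv/n/.5].round(3))
    for o in out: print(list(map(float,o)))
def st():
    s=readout.observe(); r=rot(s["tcp_rot"]); X=r.as_matrix()[:,0]
    print("t %.2f"%s["time_s"],"tcp",s["eef_pos"].round(4),"yaw %.4f tilt %.4f"%(np.arctan2(X[1],X[0]),np.arcsin(X[2])),"Y.z %.4f"%r.as_matrix()[2,1],"F",s["force"].round(2),"w %.4f"%s["grip_width"],"ff %.1f"%s["finger_force"],"q",s["q"].round(2))
    return s
E
python3 - <<'E'
from h import *
plan(pose([.4925,-.294,.11],-.192),10)
E
```

```text
[0.101, -0.06, 0.03, -0.0, 0.0, 0.089]
[0.098, -0.065, 0.03, -0.0, 0.0, 0.089]
[0.095, -0.069, 0.03, -0.0, 0.0, 0.089]
[0.092, -0.073, 0.03, -0.0, 0.0, 0.089]
[0.088, -0.077, 0.03, -0.0, 0.0, 0.089]
[0.085, -0.081, 0.03, -0.0, 0.0, 0.089]
[0.081, -0.085, 0.03, -0.0, 0.0, 0.089]
[0.077, -0.088, 0.03, -0.0, 0.0, 0.089]
[0.073, -0.092, 0.03, -0.0, 0.0, 0.089]
[0.069, -0.095, 0.03, -0.0, 0.0, 0.089]
```

Request:
apply_moves --pt "0.101 -0.06 0.03 0 0 0.089" --pt "0.098 -0.065 0.03 0 0 0.089" --pt "0.095 -0.069 0.03 0 0 0.089" --pt "0.092 -0.073 0.03 0 0 0.089" --pt "0.088 -0.077 0.03 0 0 0.089" --hand 0.7

```text
time_s: 0.92
eef_pos: [0.3295, -0.4605, 0.1711]
tcp_rot: [0.0, 1.0, 0.015, 0.0]
force: [0.2, -1.0, 0.0]
grip_width: 0.0595
finger_force: 0.0
```

Request:
apply_moves --pt "0.085 -0.081 0.03 0 0 0.089" --pt "0.081 -0.085 0.03 0 0 0.089" --pt "0.077 -0.088 0.03 0 0 0.089" --pt "0.073 -0.092 0.03 0 0 0.089" --pt "0.069 -0.095 0.03 0 0 0.089"

```text
time_s: 1.55
eef_pos: [0.4936, -0.2929, 0.111]
tcp_rot: [0.0, 0.995, -0.096, 0.0]
force: [0.9, 0.3, -1.1]
grip_width: 0.0601
finger_force: 0.0
```

```bash
python3 - <<'E'
from h import *
s=grab_frame("side");t=grab_frame("top");st()
cv2.imwrite("pics/c1.png",np.hstack([crop(s,310,240,80,80,5),crop(t,360,180,80,80,5)]))
plan(pose([.4925,-.294,.018],-.192),3)
E
```

```text
t 1.65 tcp [ 0.4966 -0.2873  0.1101] yaw -0.1820 tilt 0.0004 Y.z -0.0041 F [-0.46  0.36  0.97] w 0.0596 ff 0.0 q [ 0.45  0.57  0.    1.83 -0.01  0.74 -1.3 ]
[-0.002, 0.006, 0.077, -0.003, -0.0, 0.007]
[-0.002, 0.006, 0.077, -0.003, -0.0, 0.007]
[-0.002, 0.006, 0.077, -0.003, -0.0, 0.007]
```

View pics/c1.png

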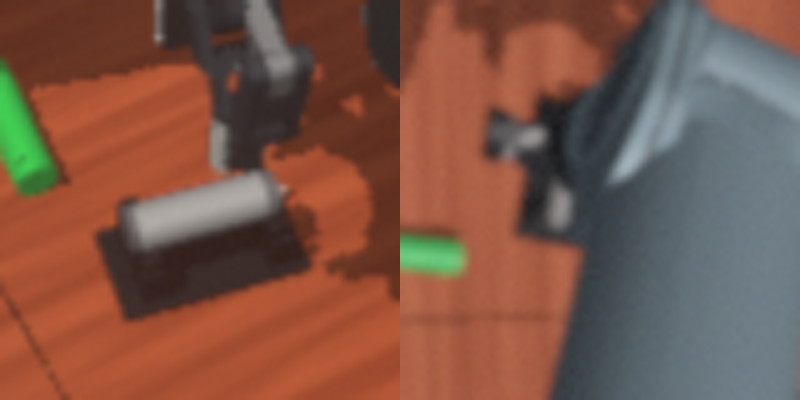

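The left half (side view) shows the cell clear in its rest, button at about (285,190). The fingers are above and behind it. I'll let the arm settle, then correct.

Request:
apply_moves --pt "0 0 0 0 0 0" --pt "0 0 0 0 0 0"

```text
time_s: 1.9
eef_pos: [0.4916, -0.2954, 0.1115]
tcp_rot: [0.0, 0.995, -0.096, -0.0]
force: [0.2, -0.2, -0.8]
grip_width: 0.0601
finger_force: 0.0
```

```bash
python3 - <<'E'
from h import *
s=grab_frame("side");st()
S=lambda a,b:(310+a/5-.4,240+b/5-.4)
b=p2w(s,S(286,190),.0365);f=p2w(s,S(133,227),.0365)
print(b,f,np.linalg.norm(b-f),"yaw",np.arctan2(*(b-f)[1::-1]),"c",f+(b-f)*35/74.5)
for x in[(130,318),(97,232),(308,270)]:print(p2w(s,S(*x),.003))
plan(pose([.4925,-.294,.018],-.192),4)
E
```

```text
t 1.95 tcp [ 0.4916 -0.2954  0.1116] yaw -0.1924 tilt 0.0000 Y.z 0.0008 F [0.15 0.2  0.09] w 0.0598 ff 0.0 q [ 0.46  0.56  0.01  1.83 -0.01  0.74 -1.3 ]
[ 0.53098123 -0.30264193  0.0365    ] [ 0.46051906 -0.28656066  0.0365    ] 0.072273954370883 yaw -0.22438239139212543 c [ 0.4936221  -0.29411562  0.0365    ]
[ 0.44706169 -0.30830377  0.003     ]
[ 0.45549609 -0.26183409  0.003     ]
[ 0.53062189 -0.32570243  0.003     ]
[0.0, -0.001, 0.058, 0.0, -0.0, -0.0]
[0.0, -0.001, 0.058, 0.0, -0.0, -0.0]
[0.0, -0.001, 0.058, 0.0, -0.0, -0.0]
[0.0, -0.001, 0.058, 0.0, -0.0, -0.0]
```

Request:
apply_moves --pt "0.003 -0.002 0.06 0 0 0.015" --pt "0 0 0.06 0 0 0" --pt "0 0 0.06 0 0 0" --pt "0 0 0.055 0 0 0" --pt "0 0 0 0 0 0"

```text
time_s: 2.58
eef_pos: [0.4921, -0.2937, 0.0162]
tcp_rot: [-0.0, 0.995, -0.099, -0.001]
force: [-0.1, 0.7, 0.3]
grip_width: 0.06
finger_force: 0.0
```

Request:
apply_moves --pt "0 0 0 0 0 0" --pt "0 0 0 0 0 0" --pt "0 0 0 0 0 0" --pt "0 0 0 0 0 0" --pt "0 0 0 0 0 0" --hand 0

```text
time_s: 3.2
eef_pos: [0.4945, -0.294, 0.0185]
tcp_rot: [0.0, 0.995, -0.099, 0.001]
force: [-1.4, 0.2, 6.9]
grip_width: 0.0192
finger_force: 58.4
```

```bash
python3 - <<'E'
from h import *
st()
E
```

```text
t 3.20 tcp [ 0.4945 -0.294   0.0185] yaw -0.1978 tilt 0.0016 Y.z 0.0008 F [-1.38  0.15  6.86] w 0.0192 ff 58.4 q [ 0.45  0.72  0.01  1.85 -0.01  0.57 -1.31]
```

Request:
apply_moves --pt "0 0 -0.03 0 0 0" --pt "0 0 -0.08 0 0 0" --pt "0 0 -0.1 0 0 0" --pt "0 0 -0.1 0 0 0" --pt "0 0 -0.06 0 0 0"

```text
time_s: 3.82
eef_pos: [0.4945, -0.2937, 0.1682]
tcp_rot: [0.001, 0.995, -0.099, 0.001]
force: [0.9, -0.3, -2.0]
grip_width: 0.0195
finger_force: 58.6
```

```bash
python3 - <<'E'
from h import *
s=grab_frame("side");t=grab_frame("top");st()
def cen(f,u,v,h=2):
    u0,v0=int(round(u)),int(round(v))
    g=f["frame"][v0-h:v0+h+1,u0-h:u0+h+1].astype(float).min(2); w=np.clip(g-100,0,None)
    yy,xx=np.mgrid[-h:h+1,-h:h+1]; return (u0+(w*xx).sum()/w.sum(),v0+(w*yy).sum()/w.sum()) if w.sum() else None
T1=lambda a,b:(180+a/6-.4,185+b/6-.4);S1=lambda a,b:(222+a/5-.4,130+b/5-.4)
pt=[cen(t,*T1(*x)) for x in[(175,57),(267,82),(88,362),(182,387)]]
P=np.array([p2w(t,p,.009)[:2] for p in pt]);print(np.round(pt,2).tolist(),P.round(4),"mean",P.mean(0),"diag",P[0]/2+P[3]/2,P[1]/2+P[2]/2)
for a,b in((0,2),(1,3)): d=P[b]-P[a];print("yaw",np.arctan2(d[1],d[0]),np.linalg.norm(d))
ps=[cen(s,*S1(*x)) for x in[(295,103),(304,148),(50,186)]]
Q=np.array([p2w(s,p,.009)[:2] for p in ps]);print(np.round(ps,2).tolist(),Q.round(4),"diag",Q[0]/2+Q[2]/2)
d=Q[2]-Q[1];print("yaw",np.arctan2(d[1],d[0]),np.linalg.norm(d))
big=np.hstack([crop(s,222,130,80,50,5)]);
cv2.imwrite("pics/c2.png",np.hstack([crop(s,222,135,80,50,9)]))
plan(pose([.50,.265,.17],2.882),20)
E
```

```text
t 3.92 tcp [ 0.4956 -0.2943  0.1688] yaw -0.1977 tilt 0.0058 Y.z 0.0016 F [ 0.55 -0.14 -0.86] w 0.0191 ff 58.6 q [ 0.45  0.48  0.01  1.8  -0.01  0.85 -1.3 ]
[[208.46, 194.02], [224.15, 198.07], [194.24, 244.76], [209.83, 248.98]] [[0.5649 0.2755]
 [0.5516 0.2268]
 [0.4094 0.3181]
 [0.3958 0.2701]] mean [0.48042933 0.27261535] diag [0.48036903 0.27280127] [0.48048962 0.27242944]
yaw 2.87456603510276 0.16130814708134028
yaw 2.8705245534451165 0.1617383333649522
[[280.37, 150.0], [282.45, 159.17], [231.53, 166.6]] [[0.5637 0.2754]
 [0.5499 0.2264]
 [0.3936 0.2691]] diag [0.47863623 0.27223201]
yaw 2.8750093332736495 0.16202491095388719
[-0.013, -0.069, -0.0, 0.001, 0.0, -0.308]
[-0.003, -0.07, -0.0, 0.001, 0.0, -0.308]
[0.008, -0.069, -0.0, 0.001, 0.0, -0.308]
[0.019, -0.067, -0.0, 0.001, 0.0, -0.308]
[0.029, -0.064, -0.0, 0.001, 0.0, -0.308]
[0.038, -0.058, -0.0, 0.001, 0.0, -0.308]
[0.047, -0.052, -0.0, 0.001, 0.0, -0.308]
[0.054, -0.044, -0.0, 0.001, 0.0, -0.308]
[0.06, -0.035, -0.0, 0.001, 0.0, -0.308]
[0.065, -0.026, -0.0, 0.001, 0.0, -0.308]
[0.068, -0.015, -0.0, 0.001, 0.0, -0.308]
[0.07, -0.005, -0.0, 0.001, 0.0, -0.308]
[0.07, 0.006, -0.0, 0.001, 0.0, -0.308]
[0.068, 0.017, -0.0, 0.001, 0.0, -0.308]
[0.065, 0.027, -0.0, 0.001, 0.0, -0.308]
[0.06, 0.036, -0.0, 0.001, 0.0, -0.308]
[0.053, 0.045, -0.0, 0.001, 0.0, -0.308]
[0.046, 0.053, -0.0, 0.001, 0.0, -0.308]
[0.037, 0.059, -0.0, 0.001, 0.0, -0.308]
[0.028, 0.064, -0.0, 0.001, 0.0, -0.308]
```

View pics/c2.png

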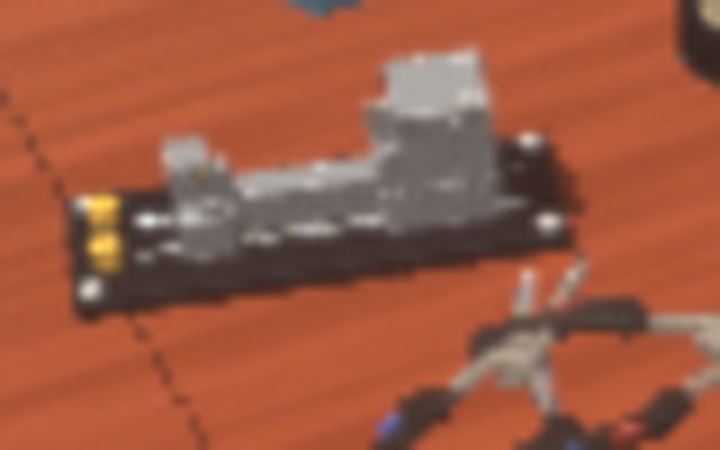

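The corner screws, measured in both views, agree within 2 mm. The charger centre is (0.4796, 0.2724), yaw 2.873. In the side view the hood (430,100) is away from the robot and the brass posts (105,230) are near it. Next comes the transfer.

```bash
cat >> h.py <<'E'
CH=np.array([.4796,.2724,0]); CY=2.8733; OX,OZ=-.001,-.018   # cell centre in tool frame
def load(f,fz,tilt,y=0.):
    _,r=pose([0,0,0],CY,tilt); c,s=np.cos(CY),np.sin(CY)
    F=CH+np.array([c*f-s*y,s*f+c*y,fz]); return F+r.apply([.035-OX,0,-OZ]),r
def where():
    s=st(); r=rot(s["tcp_rot"]); F=s["eef_pos"]-r.apply([.035-OX,0,-OZ])
    c,sn=np.cos(CY),np.sin(CY); M=np.array([[c,sn,0],[-sn,c,0],[0,0,1]])
    print("F in charger mm",(M@(F-CH)*1e3).round(2),"force in charger",(M@s["force"]).round(2))
E
python3 - <<'E'
from h import *
p,r=load(.0293,.0567,.3665); print(p); p[2]+=.05
plan((p,pose(p,CY)[1]),20)
print("tilt rows");plan((p-[0,0,.05],r),5,(p,pose(p,CY)[1]))
E
```

```text
[0.4127219  0.29078619 0.05279603]
[-0.025, -0.07, 0.008, 0.001, 0.0, -0.307]
[-0.014, -0.073, 0.008, 0.001, 0.0, -0.307]
[-0.002, -0.074, 0.008, 0.001, 0.0, -0.307]
[0.009, -0.073, 0.008, 0.001, 0.0, -0.307]
[0.02, -0.071, 0.008, 0.001, 0.0, -0.307]
[0.031, -0.067, 0.008, 0.001, 0.0, -0.307]
[0.041, -0.062, 0.008, 0.001, 0.0, -0.307]
[0.05, -0.055, 0.008, 0.001, 0.0, -0.307]
[0.057, -0.047, 0.008, 0.001, 0.0, -0.307]
[0.064, -0.037, 0.008, 0.001, 0.0, -0.307]
[0.069, -0.027, 0.008, 0.001, 0.0, -0.307]
[0.072, -0.016, 0.008, 0.001, 0.0, -0.307]
[0.074, -0.005, 0.008, 0.001, 0.0, -0.307]
[0.074, 0.006, 0.008, 0.001, 0.0, -0.307]
[0.072, 0.018, 0.008, 0.001, 0.0, -0.307]
[0.068, 0.028, 0.008, 0.001, 0.0, -0.307]
[0.063, 0.038, 0.008, 0.001, 0.0, -0.307]
[0.056, 0.048, 0.008, 0.001, 0.0, -0.307]
[0.048, 0.056, 0.008, 0.001, 0.0, -0.307]
[0.039, 0.062, 0.008, 0.001, 0.0, -0.307]
tilt rows
[0.0, 0.0, 0.025, -0.0, 0.147, 0.0]
[-0.002, -0.0, 0.025, -0.0, 0.147, 0.0]
[-0.004, -0.0, 0.025, -0.0, 0.147, 0.0]
[-0.005, 0.0, 0.024, -0.0, 0.147, 0.0]
[-0.007, 0.0, 0.024, -0.0, 0.147, 0.0]
```

Request:
apply_moves --pt "-0.025 -0.07 0.008 0 0 -0.307" --pt "-0.014 -0.073 0.008 0 0 -0.307" --pt "-0.002 -0.074 0.008 0 0 -0.307" --pt "0.009 -0.073 0.008 0 0 -0.307" --pt "0.02 -0.071 0.008 0 0 -0.307"

```text
time_s: 4.55
eef_pos: [0.472, -0.1456, 0.1484]
tcp_rot: [-0.0, 0.959, 0.284, -0.001]
force: [0.4, -0.1, -0.5]
grip_width: 0.0194
finger_force: 58.6
```

Request:
apply_moves --pt "0.031 -0.067 0.008 0 0 -0.307" --pt "0.041 -0.062 0.008 0 0 -0.307" --pt "0.05 -0.055 0.008 0 0 -0.307" --pt "0.057 -0.047 0.008 0 0 -0.307" --pt "0.064 -0.037 0.008 0 0 -0.307"

```text
time_s: 5.18
eef_pos: [0.4513, 0.0008, 0.1325]
tcp_rot: [-0.0, 0.783, 0.622, -0.0]
force: [0.2, 0.7, -0.3]
grip_width: 0.0191
finger_force: 58.5
```

Request:
apply_moves --pt "0.069 -0.027 0.008 0 0 -0.307" --pt "0.072 -0.016 0.008 0 0 -0.307" --pt "0.074 -0.005 0.008 0 0 -0.307" --pt "0.074 0.006 0.008 0 0 -0.307" --pt "0.072 0.018 0.008 0 0 -0.307"

```text
time_s: 5.8
eef_pos: [0.4306, 0.1472, 0.1166]
tcp_rot: [-0.001, 0.493, 0.87, -0.0]
force: [0.3, -0.7, -0.8]
grip_width: 0.0191
finger_force: 58.6
```

Request:
apply_moves --pt "0.068 0.028 0.008 0 0 -0.307" --pt "0.063 0.038 0.008 0 0 -0.307" --pt "0.056 0.048 0.008 0 0 -0.307" --pt "0.048 0.056 0.008 0 0 -0.307" --pt "0.039 0.062 0.008 0 0 -0.307"

```text
time_s: 6.42
eef_pos: [0.4104, 0.2928, 0.1004]
tcp_rot: [-0.001, 0.132, 0.991, -0.0]
force: [1.3, 0.2, -1.1]
grip_width: 0.0193
finger_force: 58.6
```

Request:
apply_moves --pt "0 0 0 0 0.147 0" --pt "0 0 0 0 0.147 0" --pt "0 0 0 0 0.147 0" --pt "0 0 0 0 0.147 0" --pt "0 0 0 0 0.147 0"

```text
time_s: 7.05
eef_pos: [0.4108, 0.2919, 0.1006]
tcp_rot: [-0.183, 0.132, 0.974, 0.025]
force: [-0.1, -0.4, -0.6]
grip_width: 0.0191
finger_force: 58.6
```

Request:
apply_moves --pt "0 0 0 0 0 0" --pt "0 0 0 0 0 0" --pt "0 0 0 0 0 0"

```text
time_s: 7.42
eef_pos: [0.4104, 0.2927, 0.1015]
tcp_rot: [-0.181, 0.131, 0.974, 0.024]
force: [-0.1, -0.1, 0.4]
grip_width: 0.0191
finger_force: 58.7
```

```bash
python3 - <<'E'
from h import *
where()
plan(load(.0293,.0567,.3665),4)
s=grab_frame("side");t=grab_frame("top")
cv2.imwrite("pics/c3.png",np.hstack([crop(s,210,110,90,80,5),crop(t,180,180,70,80,5)]))
E
```

```text
t 7.42 tcp [0.4104 0.2927 0.1015] yaw 2.8740 tilt 0.3667 Y.z -0.0001 F [-0.09 -0.11  0.35] w 0.0191 ff 58.7 q [ 0.08  0.83 -0.88  1.77  0.36  1.04  0.39]
F in charger mm [ 31.99  -1.22 105.4 ] force in charger [0.06 0.13 0.35]
[-0.012, -0.001, 0.028, -0.0, -0.0, 0.0]
[-0.012, -0.001, 0.028, -0.0, -0.0, 0.0]
[-0.012, -0.001, 0.028, -0.0, -0.0, 0.0]
[-0.012, -0.001, 0.028, -0.0, -0.0, 0.0]
```

View pics/c3.png

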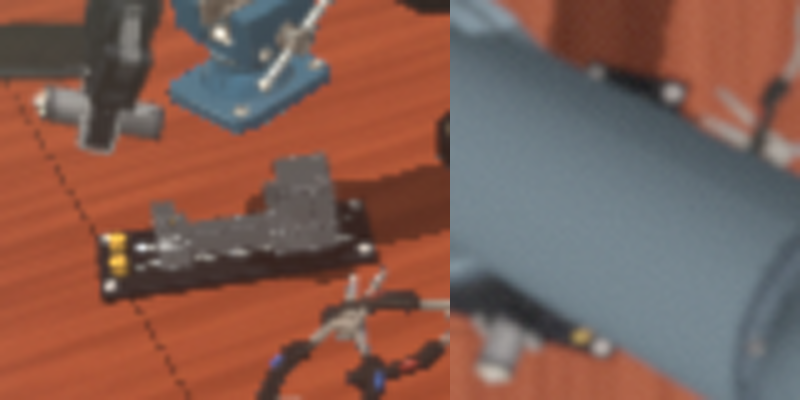

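The side view (left half) shows the tilted cell above the charger, button at (38,104) and flat end at (160,123). The button is up and toward the brass-post end, as wanted. I'll check these against prediction while lowering.

Request:
apply_moves --pt "-0.012 -0.001 0.028 0 0 0" --pt "-0.012 -0.001 0.028 0 0 0" --pt "-0.012 -0.001 0.028 0 0 0" --pt "-0.012 -0.001 0.028 0 0 0" --pt "0 0 0 0 0 0"

```text
time_s: 8.15
eef_pos: [0.4119, 0.2898, 0.0515]
tcp_rot: [-0.182, 0.132, 0.974, 0.024]
force: [0.0, -0.1, -0.2]
grip_width: 0.0193
finger_force: 58.7
```

```bash
python3 - <<'E'
from h import *
s=grab_frame("side")
r=rot([-.181,.131,.974,.024]);p=np.array([.4104,.2927,.1015]);F=p-r.apply([.036,0,.018])
print("pred F,btn",w2p(s,[F,F+r.apply([.0745,0,0])]),"seen (241.5,134.3),(217.2,130.4)")
where();plan(load(-.022,.037,.3665),6)
cv2.imwrite("pics/c4.png",crop(s,210,110,90,80,8))
E
```

```text
pred F,btn [[241.79574039 133.96855278]
 [216.5730289  129.45490997]] seen (241.5,134.3),(217.2,130.4)
t 8.20 tcp [0.4122 0.2902 0.0521] yaw 2.8722 tilt 0.3684 Y.z -0.0004 F [ 0.52  1.03 -0.3 ] w 0.0192 ff 58.7 q [ 0.05  0.9  -0.83  1.78  0.41  0.97  0.39]
F in charger mm [29.62  0.69 55.97] force in charger [-0.22 -1.13 -0.3 ]
[-0.023, 0.0, -0.0, -0.0, -0.001, -0.0]
[-0.023, 0.0, -0.0, -0.0, -0.001, -0.0]
[-0.023, 0.0, -0.0, -0.0, -0.001, -0.0]
[-0.023, 0.0, -0.0, -0.0, -0.001, -0.0]
[-0.023, 0.0, -0.0, -0.0, -0.001, -0.0]
[-0.023, 0.0, -0.0, -0.0, -0.001, -0.0]
```

View pics/c4.png

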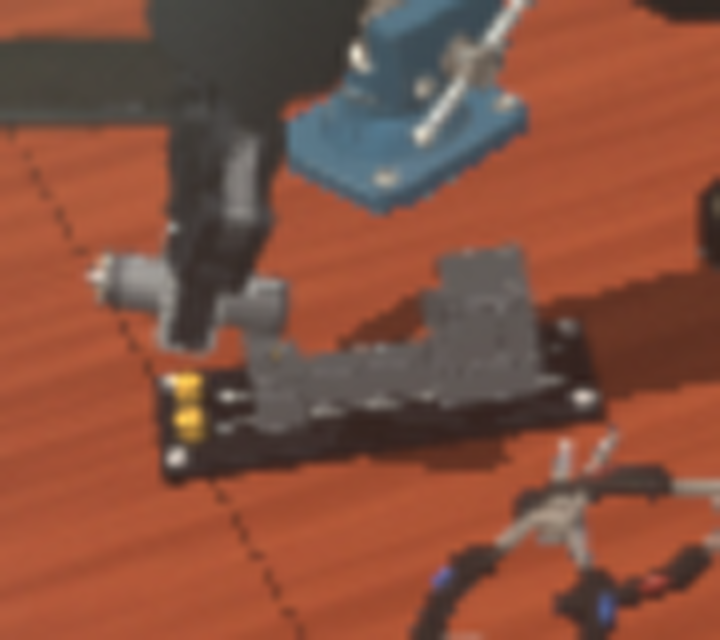

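Prediction and picture agree within a pixel, and the path over the wall is clear (flat end at (285,305), wall at (280,350)). I slide in along the cell's axis.

Request:
apply_moves --pt "-0.023 0 0 0 0 0" --pt "-0.023 0 0 0 0 0" --pt "-0.023 0 0 0 0 0" --pt "-0.023 0 0 0 0 0" --pt "-0.023 0 0 0 0 0"

```text
time_s: 8.82
eef_pos: [0.4546, 0.2787, 0.0358]
tcp_rot: [-0.181, 0.132, 0.974, 0.025]
force: [-0.2, 1.1, -0.1]
grip_width: 0.0191
finger_force: 58.7
```

Request:
apply_moves --pt "-0.012 0 0 0 0 0" --pt "0 0 0 0 0 0" --pt "0 0 0 0 0 0" --pt "0 0 0 0 0 0"

```text
time_s: 9.32
eef_pos: [0.458, 0.2778, 0.0345]
tcp_rot: [-0.181, 0.132, 0.974, 0.025]
force: [0.4, 0.5, -0.1]
grip_width: 0.0193
finger_force: 58.7
```

```bash
python3 - <<'E'
from h import *
where();plan(load(-.028,.037,.3665),4)
E
```

```text
t 9.32 tcp [0.458  0.2778 0.0345] yaw 2.8729 tilt 0.3676 Y.z 0.0001 F [ 0.38  0.51 -0.09] w 0.0193 ff 58.7 q [ 0.06  0.96 -0.81  1.68  0.43  1.01  0.45]
F in charger mm [-17.79   0.53  38.32] force in charger [-0.23 -0.59 -0.09]
[-0.006, 0.0, -0.001, 0.0, -0.001, -0.0]
[-0.006, 0.0, -0.001, 0.0, -0.001, -0.0]
[-0.006, 0.0, -0.001, 0.0, -0.001, -0.0]
[-0.006, 0.0, -0.001, 0.0, -0.001, -0.0]
```

Request:
apply_moves --pt "-0.005 0 0 0 0 0" --pt "-0.004 0 0 0 0 0" --pt "-0.0023 0 -0.0009 0 0 0" --pt "-0.0023 0 -0.0009 0 0 0" --pt "-0.0023 0 -0.0009 0 0 0"

```text
time_s: 9.95
eef_pos: [0.4645, 0.276, 0.0331]
tcp_rot: [-0.181, 0.132, 0.974, 0.025]
force: [-0.2, 0.1, -0.8]
grip_width: 0.0195
finger_force: 58.7
```

Request:
apply_moves --pt "-0.0023 0 -0.0009 0 0 0" --pt "-0.0023 0 -0.0009 0 0 0" --pt "-0.0023 0 -0.0009 0 0 0" --pt "0 0 0 0 0 0"

```text
time_s: 10.45
eef_pos: [0.4673, 0.2752, 0.0331]
tcp_rot: [-0.181, 0.132, 0.974, 0.025]
force: [-0.1, -0.8, -0.8]
grip_width: 0.0192
finger_force: 58.7
```

```bash
python3 - <<'E'
from h import *
where()
E
```

```text
t 10.45 tcp [0.4673 0.2752 0.0331] yaw 2.8722 tilt 0.3675 Y.z 0.0001 F [-0.11 -0.84 -0.79] w 0.0192 ff 58.7 q [ 0.07  0.97 -0.8   1.66  0.43  1.03  0.46]
F in charger mm [-27.48   0.59  36.93] force in charger [-0.12  0.83 -0.79]
```

Request:
apply_moves --pt "-0.0023 0 -0.0009 0 0 0" --pt "-0.0023 0 -0.0009 0 0 0" --pt "-0.0023 0 -0.0009 0 0 0" --pt "0 0 0 0 0 0"

```text
time_s: 10.95
eef_pos: [0.4702, 0.2744, 0.0331]
tcp_rot: [-0.181, 0.132, 0.974, 0.025]
force: [-0.0, 0.6, -1.0]
grip_width: 0.0196
finger_force: 58.7
```

```bash
python3 - <<'E'
from h import *
where()
E
```

```text
t 10.95 tcp [0.4702 0.2744 0.0331] yaw 2.8722 tilt 0.3674 Y.z -0.0000 F [-0.03  0.6  -1.02] w 0.0196 ff 58.7 q [ 0.07  0.97 -0.8   1.65  0.43  1.03  0.46]
F in charger mm [-30.47   0.65  36.92] force in charger [ 0.19 -0.57 -1.02]
```

Request:
apply_moves --pt "-0.0023 0 -0.0009 0 0 0" --pt "-0.0023 0 -0.0009 0 0 0" --pt "-0.0023 0 -0.0009 0 0 0" --pt "0 0 0 0 0 0"

```text
time_s: 11.45
eef_pos: [0.4729, 0.2737, 0.0331]
tcp_rot: [-0.181, 0.132, 0.974, 0.025]
force: [-0.5, -0.2, 0.0]
grip_width: 0.0193
finger_force: 58.7
```

```bash
python3 - <<'E'
from h import *
where()
E
```

```text
t 11.45 tcp [0.4729 0.2737 0.0331] yaw 2.8724 tilt 0.3677 Y.z -0.0000 F [-0.46 -0.19  0.  ] w 0.0193 ff 58.7 q [ 0.07  0.97 -0.8   1.65  0.43  1.03  0.47]
F in charger mm [-33.25   0.61  36.94] force in charger [0.4  0.31 0.  ]
```

Request:
apply_moves --pt "-0.0023 0 -0.0009 0 0 0" --pt "-0.0023 0 -0.0009 0 0 0" --pt "0 0 0 0 0 0"

```text
time_s: 11.82
eef_pos: [0.474, 0.2733, 0.0331]
tcp_rot: [-0.182, 0.132, 0.974, 0.024]
force: [-3.6, 0.5, -0.7]
grip_width: 0.0189
finger_force: 58.7
```

```bash
python3 - <<'E'
from h import *
where()
E
```

```text
t 11.82 tcp [0.474  0.2733 0.0331] yaw 2.8728 tilt 0.3689 Y.z -0.0003 F [-3.6   0.49 -0.68] w 0.0189 ff 58.7 q [ 0.07  0.97 -0.8   1.64  0.43  1.04  0.47]
F in charger mm [-34.46   0.6   36.92] force in charger [ 3.6   0.48 -0.68]
```

Touch at f ≈ −34 mm, so the bay is shifted about −2 mm. I press on gradually, still tilted.

Request:
apply_moves --pt "-0.0023 0 -0.0009 0 0 0" --pt "-0.0023 0 -0.0009 0 0 0" --pt "-0.0023 0 -0.0009 0 0 0" --pt "-0.0023 0 -0.0009 0 0 0" --pt "0 0 0 0 0 0"

```text
time_s: 12.45
eef_pos: [0.4773, 0.2724, 0.0331]
tcp_rot: [-0.182, 0.132, 0.974, 0.024]
force: [-6.8, 1.8, -0.8]
grip_width: 0.0195
finger_force: 58.6
```

```bash
python3 - <<'E'
from h import *
where()
E
```

```text
t 12.45 tcp [0.4773 0.2724 0.0331] yaw 2.8730 tilt 0.3698 Y.z -0.0006 F [-6.84  1.8  -0.85] w 0.0195 ff 58.6 q [ 0.07  0.98 -0.8   1.63  0.43  1.04  0.48]
F in charger mm [-37.91   0.65  36.91] force in charger [ 7.07  0.08 -0.85]
```

Request:
apply_moves --pt "-0.0023 0 -0.0009 0 0 0" --pt "-0.0023 0 -0.0009 0 0 0" --pt "-0.0023 0 -0.0009 0 0 0" --pt "0 0 0 0 0 0"

```text
time_s: 12.95
eef_pos: [0.4793, 0.2718, 0.0332]
tcp_rot: [-0.183, 0.131, 0.974, 0.024]
force: [-8.1, 2.3, 0.4]
grip_width: 0.0194
finger_force: 58.6
```

```bash
python3 - <<'E'
from h import *
where()
E
```

```text
t 12.95 tcp [0.4793 0.2718 0.0332] yaw 2.8734 tilt 0.3712 Y.z -0.0009 F [-8.1   2.31  0.43] w 0.0194 ff 58.6 q [ 0.07  0.98 -0.8   1.63  0.43  1.05  0.48]
F in charger mm [-39.98   0.63  36.91] force in charger [ 8.43 -0.08  0.43]
```

Request:
apply_moves --pt "-0.0023 0 -0.0009 0 0 0" --pt "-0.0023 0 -0.0009 0 0 0" --pt "-0.0012 0 -0.0005 0 0 0" --pt "0 0 0 0 0 0" --pt "0 0 0 0 0 0"

```text
time_s: 13.58
eef_pos: [0.4809, 0.2713, 0.0332]
tcp_rot: [-0.184, 0.131, 0.974, 0.024]
force: [-9.9, 2.8, 0.4]
grip_width: 0.019
finger_force: 58.6
```

```bash
python3 - <<'E'
from h import *
where()
plan(load(-.042,.0367,0),10,load(-.042,.0369,.3715))
E
```

```text
t 13.57 tcp [0.4809 0.2713 0.0332] yaw 2.8740 tilt 0.3724 Y.z -0.0012 F [-9.88  2.82  0.4 ] w 0.0190 ff 58.6 q [ 0.07  0.98 -0.8   1.62  0.43  1.05  0.48]
F in charger mm [-41.67   0.64  36.9 ] force in charger [10.28 -0.1   0.4 ]
[-0.002, -0.0, 0.003, -0.0, -0.074, 0.0]
[-0.002, -0.0, 0.003, -0.0, -0.074, 0.0]
[-0.002, -0.0, 0.003, -0.0, -0.074, 0.0]
[-0.002, -0.0, 0.003, -0.0, -0.074, 0.0]
[-0.002, -0.0, 0.003, -0.0, -0.074, 0.0]
[-0.002, -0.0, 0.003, -0.0, -0.074, 0.0]
[-0.002, -0.0, 0.003, -0.0, -0.074, 0.0]
[-0.001, -0.0, 0.003, -0.0, -0.074, 0.0]
[-0.001, -0.0, 0.004, -0.0, -0.074, 0.0]
[-0.001, -0.0, 0.004, -0.0, -0.074, 0.0]
```

Request:
apply_moves --pt "-0.0017 0 0.0034 0 -0.0743 0" --pt "-0.0017 0 0.0034 0 -0.0743 0" --pt "-0.0017 0 0.0034 0 -0.0743 0" --pt "-0.0017 0 0.0034 0 -0.0743 0" --pt "0 0 0 0 0 0"

```text
time_s: 14.2
eef_pos: [0.4815, 0.2715, 0.0273]
tcp_rot: [-0.11, 0.132, 0.985, 0.014]
force: [-8.3, 2.5, 1.7]
grip_width: 0.019
finger_force: 58.8
```

```bash
python3 - <<'E'
from h import *
where()
E
```

```text
t 14.20 tcp [0.4815 0.2715 0.0273] yaw 2.8752 tilt 0.2225 Y.z -0.0009 F [-8.29  2.51  1.75] w 0.0190 ff 58.8 q [ 0.02  0.9  -0.75  1.73  0.52  0.91  0.38]
F in charger mm [-41.19   0.29  36.92] force in charger [ 8.66 -0.22  1.75]
```

Request:
apply_moves --pt "-0.0025 0 -0.0005 0 0 0" --pt "0 0 0 0 0 0"

```text
time_s: 14.45
eef_pos: [0.4828, 0.2712, 0.0273]
tcp_rot: [-0.111, 0.132, 0.985, 0.015]
force: [-9.8, 2.7, 0.9]
grip_width: 0.0194
finger_force: 58.8
```

```bash
python3 - <<'E'
from h import *
where()
s=grab_frame("side")
cv2.imwrite("pics/c5.png",crop(s,220,120,75,60,10))
E
```

```text
t 14.45 tcp [0.4828 0.2712 0.0273] yaw 2.8742 tilt 0.2234 Y.z -0.0006 F [-9.79  2.69  0.88] w 0.0194 ff 58.8 q [ 0.02  0.9  -0.75  1.73  0.52  0.91  0.38]
F in charger mm [-42.51   0.24  36.83] force in charger [10.15 -0.    0.88]
```

View pics/c5.png

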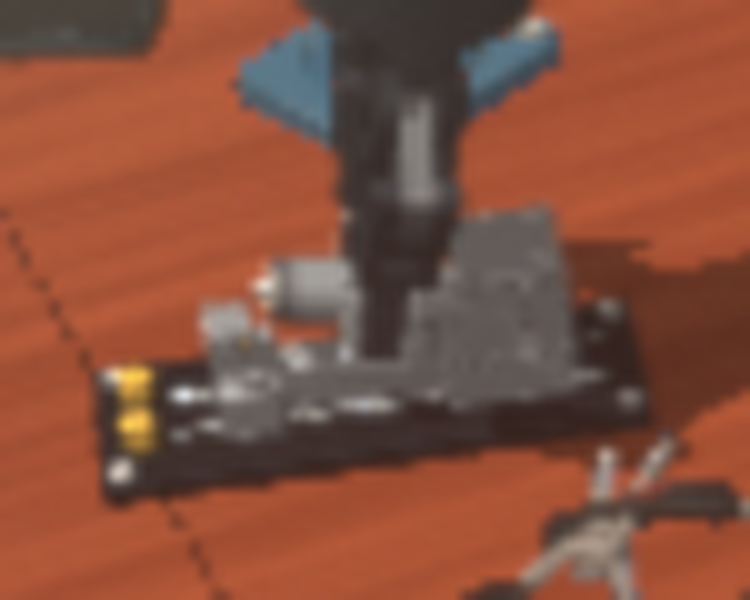

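The side view shows the button (260,285) still above the wall top (225,320), with the cell under the hood. I tip further.

Request:
apply_moves --pt "-0.002 0 0.0034 0 -0.0743 0" --pt "-0.002 0 0.0034 0 -0.0743 0" --pt "0 0 0 0 0 0"

```text
time_s: 14.88
eef_pos: [0.4833, 0.2712, 0.0242]
tcp_rot: [-0.073, 0.132, 0.988, 0.01]
force: [-9.6, 2.5, 0.0]
grip_width: 0.0194
finger_force: 58.9
```

```bash
python3 - <<'E'
from h import *
where()
E
```

```text
t 14.88 tcp [0.4833 0.2712 0.0242] yaw 2.8755 tilt 0.1484 Y.z -0.0006 F [-9.57  2.47  0.04] w 0.0194 ff 58.9 q [-0.02  0.87 -0.72  1.78  0.57  0.84  0.31]
F in charger mm [-42.12   0.06  36.69] force in charger [9.89 0.16 0.04]
```

Request:
apply_moves --pt "-0.0024 0 0.0033 0 -0.0743 0" --pt "-0.002 0 0.0033 0 -0.0743 0" --pt "0 0 0 0 0 0"

```text
time_s: 15.25
eef_pos: [0.4844, 0.2707, 0.0211]
tcp_rot: [-0.037, 0.133, 0.99, 0.004]
force: [-9.3, 2.9, 0.2]
grip_width: 0.0194
finger_force: 58.9
```

```bash
python3 - <<'E'
from h import *
where()
E
```

```text
t 15.25 tcp [0.4844 0.2707 0.0211] yaw 2.8755 tilt 0.0742 Y.z -0.0010 F [-9.3   2.86  0.18] w 0.0194 ff 58.9 q [-0.07  0.83 -0.68  1.83  0.63  0.77  0.23]
F in charger mm [-42.34   0.22  36.39] force in charger [ 9.73 -0.29  0.18]
```

Request:
apply_moves --pt "-0.002 0 0.0032 0 -0.0743 0" --pt "-0.0018 0 0.0032 0 -0.0743 0" --pt "0 0 0 0 0 0"

```text
time_s: 15.62
eef_pos: [0.4861, 0.2708, 0.0187]
tcp_rot: [0.0, 0.133, 0.991, -0.0]
force: [-10.8, 3.0, 2.3]
grip_width: 0.0194
finger_force: 59.3
```

```bash
python3 - <<'E'
from h import *
where()
E
```

```text
t 15.62 tcp [0.4861 0.2708 0.0187] yaw 2.8758 tilt -0.0008 Y.z 0.0000 F [-10.76   3.02   2.26] w 0.0194 ff 59.3 q [-0.12  0.79 -0.63  1.87  0.7   0.71  0.14]
F in charger mm [-42.7  -0.3  36.7] force in charger [11.17 -0.06  2.26]
```

The cell is flat on the floor behind the lip. Now I ease it back.

Request:
apply_moves --pt "0.0025 0 -0.0005 0 0 0" --pt "0.0025 0 0 0 0 0" --pt "0.0025 0 0 0 0 0" --pt "0 0 0 0 0 0"

```text
time_s: 16.12
eef_pos: [0.4844, 0.2714, 0.0188]
tcp_rot: [0.001, 0.133, 0.991, 0.0]
force: [-8.2, 2.5, 0.7]
grip_width: 0.0191
finger_force: 59.2
```

```bash
python3 - <<'E'
from h import *
where()
E
```

```text
t 16.12 tcp [0.4844 0.2714 0.0188] yaw 2.8743 tilt -0.0011 Y.z 0.0010 F [-8.21  2.48  0.74] w 0.0191 ff 59.2 q [-0.13  0.79 -0.63  1.88  0.7   0.7   0.14]
F in charger mm [-40.87  -0.36  36.83] force in charger [ 8.57 -0.22  0.74]
```

Request:
apply_moves --pt "0.0025 0 0 0 0 0" --pt "0.0025 0 0 0 0 0" --pt "0.0025 0 0 0 0 0" --pt "0 0 0 0 0 0"

```text
time_s: 16.62
eef_pos: [0.4823, 0.272, 0.0189]
tcp_rot: [0.001, 0.133, 0.991, 0.0]
force: [-5.8, 2.5, -1.2]
grip_width: 0.019
finger_force: 59.1
```

```bash
python3 - <<'E'
from h import *
where()
E
```

```text
t 16.62 tcp [0.4823 0.272  0.0189] yaw 2.8739 tilt -0.0022 Y.z 0.0013 F [-5.77  2.47 -1.22] w 0.0190 ff 59.1 q [-0.13  0.79 -0.63  1.88  0.7   0.7   0.13]
F in charger mm [-38.68  -0.36  36.94] force in charger [ 6.22 -0.85 -1.22]
```

Request:
apply_moves --pt "0.0025 0 0 0 0 0" --pt "0.0025 0 0 0 0 0" --pt "0 0 0 0 0 0"

```text
time_s: 17.0
eef_pos: [0.4809, 0.2724, 0.0189]
tcp_rot: [0.001, 0.134, 0.991, 0.001]
force: [-4.4, 2.2, 0.0]
grip_width: 0.0191
finger_force: 59.0
```

```bash
python3 - <<'E'
from h import *
where()
E
```

```text
t 17.00 tcp [0.4809 0.2724 0.0189] yaw 2.8735 tilt -0.0028 Y.z 0.0014 F [-4.41  2.21  0.02] w 0.0191 ff 59.0 q [-0.13  0.79 -0.63  1.88  0.7   0.7   0.13]
F in charger mm [-37.21  -0.33  37.01] force in charger [ 4.83 -0.96  0.02]
```

Request:
apply_moves --pt "0.0025 0 0 0 0 0" --pt "0 0 0 0 0 0"

```text
time_s: 17.25
eef_pos: [0.4804, 0.2725, 0.019]
tcp_rot: [0.002, 0.134, 0.991, 0.001]
force: [-3.9, 2.8, -0.8]
grip_width: 0.0192
finger_force: 58.9
```

```bash
python3 - <<'E'
from h import *
where()
E
```

```text
t 17.25 tcp [0.4804 0.2725 0.019 ] yaw 2.8733 tilt -0.0035 Y.z 0.0016 F [-3.88  2.76 -0.8 ] w 0.0192 ff 58.9 q [-0.13  0.79 -0.62  1.89  0.7   0.7   0.12]
F in charger mm [-36.71  -0.33  37.12] force in charger [ 4.48 -1.63 -0.8 ]
```

Request:
apply_moves --pt "0.0025 0 0.0005 0 0 0" --pt "0 0 0 0 0 0"

```text
time_s: 17.5
eef_pos: [0.4803, 0.2725, 0.0189]
tcp_rot: [0.002, 0.134, 0.991, 0.0]
force: [-2.9, 3.5, 0.2]
grip_width: 0.0193
finger_force: 58.9
```

```bash
python3 - <<'E'
from h import *
where()
E
```

```text
t 17.50 tcp [0.4803 0.2725 0.0189] yaw 2.8725 tilt -0.0046 Y.z 0.0016 F [-2.86  3.52  0.22] w 0.0193 ff 58.9 q [-0.13  0.79 -0.62  1.89  0.71  0.7   0.12]
F in charger mm [-36.57  -0.2   37.1 ] force in charger [ 3.69 -2.64  0.22]
```

Request:
apply_moves --pt "0.0015 0.0013 0 0 0 0" --pt "0.001 0 0 0 0 0" --pt "0 0 0 0 0 0"

```text
time_s: 17.88
eef_pos: [0.4801, 0.2724, 0.0189]
tcp_rot: [0.003, 0.135, 0.991, 0.0]
force: [1.6, 2.5, 0.7]
grip_width: 0.0189
finger_force: 59.0
```

```bash
python3 - <<'E'
from h import *
where()
E
```

```text
t 17.88 tcp [0.4801 0.2724 0.0189] yaw 2.8717 tilt -0.0055 Y.z 0.0008 F [1.58 2.49 0.68] w 0.0189 ff 59.0 q [-0.13  0.79 -0.62  1.89  0.71  0.7   0.12]
F in charger mm [-36.42  -0.12  37.12] force in charger [-0.87 -2.82  0.68]
```

The button is on the wall (net axial force about 0, no further travel). I release it.

Request:
apply_moves --pt "0 0 0 0 0 0" --pt "0 0 0 0 0 0" --pt "0 0 0 0 0 0" --pt "0 0 0 0 0 0" --hand 0.5

```text
time_s: 18.38
eef_pos: [0.4789, 0.2723, 0.0186]
tcp_rot: [0.002, 0.134, 0.991, -0.0]
force: [0.5, -0.9, -0.4]
grip_width: 0.0425
finger_force: 0.0
```

Request:
apply_moves --pt "0 0 -0.03 0 0 0" --pt "0 0 -0.06 0 0 0" --pt "0 0 -0.1 0 0 0" --pt "0 0 -0.1 0 0 0" --pt "0 0 -0.05 0 0 0"

```text
time_s: 19.0
eef_pos: [0.4792, 0.2734, 0.1573]
tcp_rot: [0.003, 0.134, 0.991, 0.001]
force: [0.7, -0.0, 0.2]
grip_width: 0.0427
finger_force: 0.0
```

Request:
apply_moves --pt "0 0 0 0 0 0" --pt "0 0 0 0 0 0" --pt "0 0 0 0 0 0" --pt "0 0 0 0 0 0"

```text
time_s: 19.5
eef_pos: [0.478, 0.2724, 0.1538]
tcp_rot: [0.001, 0.134, 0.991, -0.001]
force: [0.1, -0.1, -0.2]
grip_width: 0.043
finger_force: 0.0
```

```bash
python3 - <<'E'
from h import *
where()
s=grab_frame("side")
cv2.imwrite("pics/c6.png",crop(s,220,120,75,60,10))
E
```

```text
t 19.50 tcp [0.478  0.2724 0.1538] yaw 2.8725 tilt -0.0028 Y.z -0.0009 F [ 0.15 -0.09 -0.18] w 0.0430 ff 0.0 q [-0.02  0.59 -0.78  1.84  0.52  0.92  0.26]
F in charger mm [-34.41   0.42 171.87] force in charger [-0.17  0.05 -0.18]
```

View pics/c6.png

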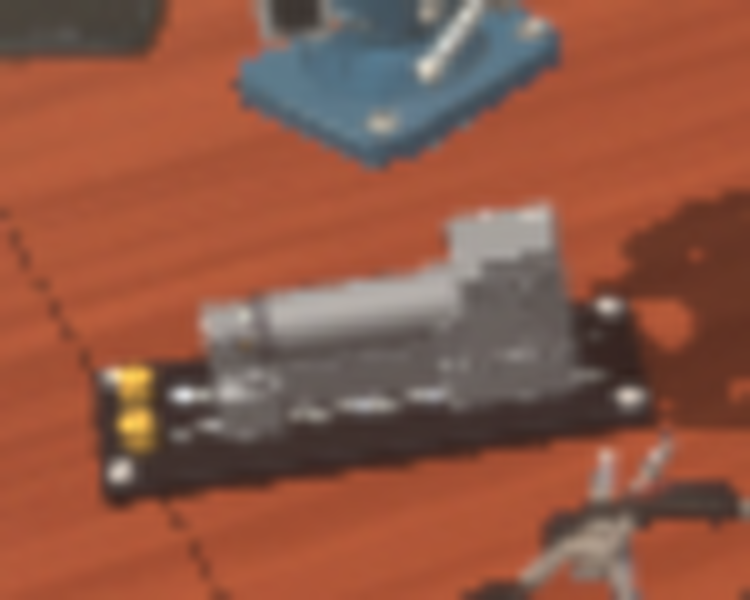

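The cell lies flat in the bay from the hood at (460,275) to the end wall at (235,320), button under the lip, and the gripper is clear. I hand the job in.

```bash
python3 -c "
from rig import workorder
print(workorder.sign_off())"
```

```text
the job is handed in; nothing more can be done
None
```

The cell is loaded in the charger, lying flat with its button under the lip. The gripper is clear, and I handed the job in at about 19.5 s; the hand-in returned no verdict.

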